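# Fit the side handle to the angle grinder

## Task

Fit the orange side handle to the angle grinder: draw it up out of the red rack, feel with its steel spigot for the plain bore in the top of the grinder's round steel boss, and push it straight down, against the grip ring inside, until the collar sits fully home on the boss; then let go. Work gently (about 15 N of push is enough; the casting cracks if the handle bears on the grinder with more than 60 N) and leave the other handles and everything else on the bench where they are.

Things in the scene. Friction and masses are not known exactly. Their poses are not given: they have to be found in the camera images.
- handle_center (a point): Loose orange side handle, upright in one of the red rack's three holes (any). Round about its z axis, which points up. Orange grip 30 mm diameter, 70 mm long (33 mm over a 6 mm bead at its top), below it a black collar, then a steel spigot. Height 105 mm, 0.11 to 0.23 kg. Point: on the axis, 35 mm below the grip's top, 42 mm above the collar's underside, 70 mm above the spigot's foot.
- handle_collar (a point): Point on the orange handle's axis in the underside of its collar (38 mm diameter, 7 mm thick), which comes to sit on the boss's top. The plain steel spigot below it is 16 mm diameter and 28 mm long, with a 1 mm chamfer at its foot.
- boss_mark (a point): Marked centre of the grinder's handle seat, at the height of the flat, level top of the round steel boss (49 mm diameter, 34 mm tall) on the gear case; z up, x along the grinder to its tail. The boss is clamped off-centre: its middle, and so its bore, lies 4 to 6 mm from this point in an unknown horizontal direction, different each time; it does not move in use. Greased: little friction.
- bore_depth (a point): Point 15 mm straight below boss_mark (not in the bore's true axis): the height where the grip ring waits. The bore, in the boss's centre, is upright, 17.5 mm diameter, 30 mm deep, blind, sharp-rimmed (no chamfer). The ring stops the spigot when it is 15 mm in; from there it gives way with a steady drag of about 8 N and stays where it is pushed, until the collar meets the boss.
- gear_case (a point): Point on the bench under boss_mark, 90 mm below it. The orange angle grinder, 0.3 m long, lies fixed on a wooden board 390 x 200 x 18 mm; its tail points along this point's x.
- rack: Fixed red block 70 x 244 x 40 mm with three square 22 mm through holes 80 mm apart in a row along its own y axis, each holding a handle upright with the collar on the rack's top (the spigot has 3 mm of play all round). Origin at the centre of its underside.
- handle_black_center (a point): Another handle of the same shape, black, in the rack: leave alone. Point as for the orange one.
- handle_blue_center (a point): Another handle of the same shape, blue, in the rack: leave alone. Point as for the orange one.
- wrench: Wrench, 170 mm long, lying on the grinder's board beside the grinder: leave alone.
- socket_big: Dark steel impact socket, 38 mm diameter, 55 mm tall, standing at the left: leave alone. Origin under its centre.
- socket_small: Brass-coloured socket, 28 mm diameter, 45 mm tall, standing at the left: leave alone. Origin under its centre.
- disc_stack: Stack of black grinding discs, 115 mm diameter, 12 mm tall, lying at the right: leave alone. Origin under its centre.
- screwdriver: Screwdriver lying at the right: leave alone.
- carton: Small cardboard carton 90 x 60 x 45 mm at the left: leave alone. Origin under its centre.
Mind the look-alikes: they are no part of the job. There is more than one size of the part that bears handle_center; the job needs the largest.

How it is judged:
By the outcome, as a careful person would: the job done as asked, in the order asked, and still so for the second after the job is handed in, with the robot touching nothing.
It also fails if it takes over 72 s, if anything falls off the work surface, if the arm or the gripper's body presses on something with over 40 N, if the wrist force passes 120 N, or if a joint passes its speed limit or range.

## Robot

A 6-joint arm with a two-finger parallel gripper is mounted at the origin on the work surface. World frame = base frame: x ahead of the robot, y to its left, z up, the work surface at z = 0. Lengths are in m, angles in rad, forces in N, time in s.
With the tool pointing down it reaches from about 0.3 to 0.875 m from the base axis. Payload 6.4 kg.
Tool frame: the origin (TCP) lies midway between the tips of the shut fingers; the grasp point (between the pads) lies ctrl.grip_point_offset behind it (ctrl.grip_point_offset is the distance from the TCP to the grasp point, in m); z points along the fingers, y is the direction in which the jaws open and shut (so a half turn about z gives the same grasp; the last joint's range is limited). The gripper opens to 85 mm and grips with 20 to 120 N. Pads are 22 mm wide; open, the fingers measure 114 mm over their backs; the gripper's body (76 mm by 85 mm) begins 54 mm behind the grasp point. The pads swing forward as they close: fully open they stand 13 mm farther back than shut.
Start: joints at [0.974, 0.181, 1.607, -0, 1.354, -0.206], TCP at [0.219, 0.532, 0.231] pointing down, gripper open.
Joint ranges: [-2.99, 2.99], [-0.89, 2.07], [0.3, 2.58], [-1.14, 4.28], [0, 2.63], [-3.12, 3.12]. Speed limits (rad/s): [2.57, 2.57, 3.01, 3.14, 3.14, 3.14].

## Interface

Orientations are given as a unit quaternion [w, x, y, z].
In Python, from bench import ctrl, viewer gives the robot as it stands.
- The arm moves only by the shell command python3 -m handwheel 'ROWS' [OPENING]. ROWS is JSON, a list of rows, each an object with "travel": the shift along the tool's x, y, z as a fraction of full scale, a list of three; "dr": the turn, a rotation vector about the tool's x, y, z as a fraction of full scale, a list of three. A call has 1 to 20 rows; each row shifts and turns the pose as measured when the row begins, along the tool's axes as they then stand; what a row does not reach is not made up. Full scale, the value 1, is 150 mm for a shift and 30 degrees for a turn. A row lasts 1/12 s, in which the tool goes at most 41.7 mm and 7.16 degrees, less where a joint would pass 70% of its speed; a pose out of reach is approached as far as the arm can. A call with a number of a shift or a turn outside -1 to 1 is refused whole. A call with a gripper value outside its range is refused whole. OPENING is the opening, from -1 (shut) to 1 (fully open), set as the call begins (- or left out, the last holds). The fingers move at their own pace and stop on an object; the grip force is fixed at half the most. Time passes only in rows, so rows that do not move let the fingers close. It gives the time, the measured TCP pose, the force and the opening at its end, in the units of the state.
- ctrl.get_obs(): the state, without advancing time (a new reading comes with each control period).
- viewer.camera(name): name is "side" or "top" or "wrist"; returns the picture (400x640x3 uint8, red, green, blue); there is no depth.
- viewer.get_calibration(name): a dict with "camera_matrix" (3x3 intrinsics, pixels), "R" (3x3) and "t" (3): a world point X has camera coordinates R X + t. Camera axes: x right, y down, z forward; pixel columns grow to the right and rows downward; lengths in m; the calibration is good to about 2 mm. A picture is of the moment at which its call begins: read the wrist's pose just before it. get_calibration takes no time and is no camera call; for the wrist camera it gives the pose at the moment of the call.
- ctrl.hand_in(): hands the job in, once; it reports no verdict.
The state is a dict: "time_s": time; "q": joint angles; "dq": joint speeds; "joint_efforts": joint torques, N m; "eef_pos": TCP position; "eef_rot": TCP orientation; "wrist_force": force on the tool from outside, world axes, zero at the start; "torque": the same for the moment, N m; "opening": opening from 0.0 (shut) to 1.0 (fully open).
Only numpy, scipy, OpenCV 4.12 (cv2) and the standard library are available. Lean on these libraries where they do the work, as an engineer would, in place of code of your own. Each camera call takes 0.05 s, during which the arm holds its last target. There are 200 camera calls.

## Working session

There is one attempt and no reset: what is moved stays moved. The work goes in short steps, Python scripts to look and compute and a shell command to move; the robot and the scene stay as the last step left them, time stands still between calls to the robot, and variables do not carry over. Pictures are saved under pics/ and viewed, about 8 in all and at most 12, crops included, and the job is handed in when it is done.

```bash
mkdir -p pics; python3 - <<'E'
from bench import ctrl, viewer
import cv2,numpy as np
for n in("top","side"):
    cv2.imwrite(f"pics/{n}1.png",viewer.camera(n)[:,:,::-1])
    c=viewer.get_calibration(n);print(n,np.round(c["camera_matrix"],1).tolist(),np.round(c["R"],3).tolist(),np.round(c["t"],3).tolist())
o=ctrl.get_obs();print({k:np.round(v,3).tolist() for k,v in o.items()},ctrl.grip_point_offset)
E
```

```text
top [[369.9, 0.0, 320.0], [0.0, 369.9, 194.4], [0.0, 0.0, 1.0]] [[0.027, -1.0, 0.001], [-0.991, -0.027, -0.133], [0.133, 0.002, -0.991]] [0.015, 0.562, 1.15]
side [[454.9, 0.0, 322.6], [0.0, 454.9, 200.1], [0.0, 0.0, 1.0]] [[0.813, -0.582, -0.006], [-0.446, -0.617, -0.649], [0.374, 0.53, -0.761]] [-0.426, 0.303, 1.281]
{'time_s': 0.1, 'q': [0.974, 0.181, 1.608, 0.0, 1.354, -0.206], 'dq': [-0.0, -0.001, -0.001, -0.001, -0.001, -0.001], 'joint_efforts': [-0.0, -44.587, -35.224, -0.0, 0.004, -0.0], 'eef_pos': [0.219, 0.531, 0.23], 'eef_rot': [-0.0, 0.194, 0.981, -0.001], 'wrist_force': [-0.724, 0.161, -0.228], 'torque': [0.023, 0.009, -0.017], 'opening': 1.002} 0.0187
```

View pics/top1.png

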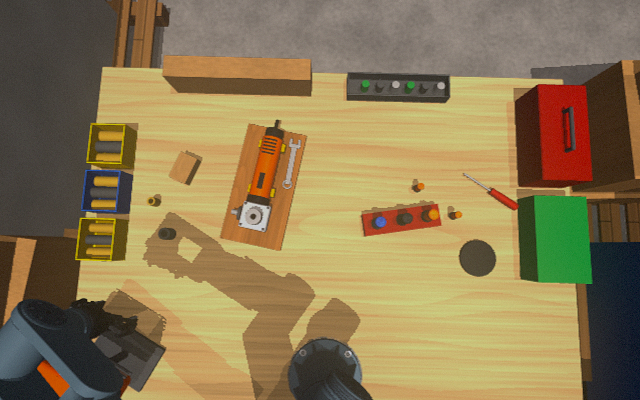

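View pics/side1.png

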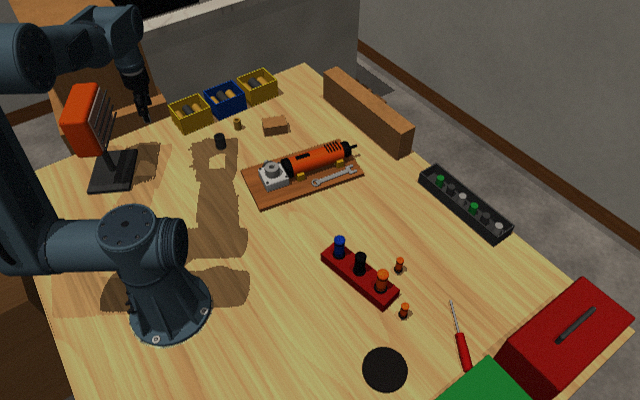

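The top view shows the grinder boss at about (254,215) and the rack with blue (380,222), black (405,219) and orange (433,214) handles. Two small orange decoys stand at (418,187) and (455,214). The side view shows the orange handle at (382,280) and the boss at (272,168). I'll enlarge these areas next.

```bash
python3 - <<'E'
import cv2,numpy as np
def t(n,u,v):
    a=cv2.imread(f"pics/{n}1.png")[v-30:v+30,u-40:u+40]
    a=cv2.resize(a,None,fx=5,fy=5,interpolation=cv2.INTER_CUBIC)
    for k in range(0,80,10):
        cv2.putText(a,str(u-40+k),(k*5,8),0,.3,(255,255,0),1);cv2.line(a,(k*5,10),(k*5,14),(255,255,0),1)
        if k<60: cv2.putText(a,str(v-30+k),(0,k*5+4),0,.3,(255,255,0),1);cv2.line(a,(20,k*5),(25,k*5),(255,255,0),1)
    return a
cv2.imwrite("pics/crop1.png",np.vstack([np.hstack([t("top",420,212),t("top",260,212)]),np.hstack([t("side",382,280),t("side",275,170)])]))
E
```

```text
(no output)
```

View pics/crop1.png

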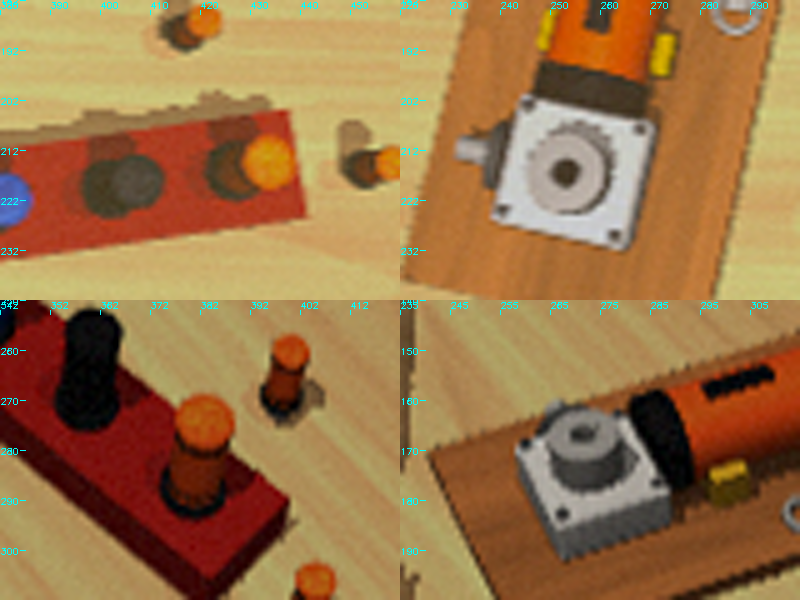

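The enlarged crops give these pixel positions:

| Point | Top view | Side view |
|---|---|---|
| Orange grip top centre | (433.6, 214.4) | (383.2, 274) |
| Boss bore | (253.2, 216.4) | (271.6, 166.8) |

Next I'll triangulate both points.

```bash
cat >h.py <<'E'
from bench import ctrl, viewer
import cv2,numpy as np
from scipy.spatial.transform import Rotation as Ro
def P(c): return c["camera_matrix"]@np.c_[c["R"],c["t"]]
def tri(c1,p1,c2,p2):
    X=cv2.triangulatePoints(P(c1),P(c2),np.array(p1,float).reshape(2,1),np.array(p2,float).reshape(2,1))[:,0];return X[:3]/X[3]
def proj(c,X):
    x=P(c)@np.r_[X,1];return x[:2]/x[2]
def atz(c,p,z):
    R,t=np.array(c["R"]),np.array(c["t"]);d=R.T@np.linalg.inv(c["camera_matrix"])@np.r_[p,1];o=-R.T@t;return o+d*(z-o[2])/d[2]
def Rt(o):
    w,x,y,z=o["eef_rot"];return Ro.from_quat([x,y,z,w])
E
python3 - <<'E'
from h import *
T,S=viewer.get_calibration("top"),viewer.get_calibration("side")
for n,a,b in(("grip",(433.6,214.4),(383.2,274)),("bore",(253.2,216.4),(271.6,166.8))):
    X=tri(T,a,S,b);print(n,X,proj(T,X)-a,proj(S,X)-b)
print(atz(T,(380.5,222.3),.117),atz(T,(433.6,214.4),.117),atz(T,(438,204),.04),atz(T,(441,225),.04))
print("tail dir",atz(T,(277,124),.06))
E
```

```text
grip [ 0.50049297 -0.31108296  0.11347138] [ 0.13280138 -0.23730117] [-0.19468306  0.04818364]
bore [0.48090699 0.23151083 0.08741227] [-0.0539247   0.09616349] [ 0.06660042 -0.0065666 ]
[ 0.47177377 -0.15189624  0.117     ] [ 0.49946236 -0.30959356  0.117     ] [ 0.53990558 -0.34775574  0.04      ] [ 0.4731954  -0.35620375  0.04      ]
tail dir [0.78365626 0.1746537  0.06      ]
```

The measurements agree with the text. The grip top comes out at z≈0.113 to 0.117, blue to orange is 0.160 m, and the bore is at z≈0.09. Now I'll raise the arm and carry it over toward the rack.

```bash
python3 -m handwheel '[{"travel":[0,0,-0.2],"dr":[0,0,0]},{"travel":[0,0,-0.2],"dr":[0,0,0]},{"travel":[-0.17,-0.2,0],"dr":[0,0,0]},{"travel":[-0.17,-0.2,0],"dr":[0,0,0]},{"travel":[-0.17,-0.2,0],"dr":[0,0,0]},{"travel":[-0.17,-0.2,0],"dr":[0,0,0]},{"travel":[-0.17,-0.2,0],"dr":[0,0,0]},{"travel":[-0.17,-0.2,0],"dr":[0,0,0]},{"travel":[-0.17,-0.2,0],"dr":[0,0,0]},{"travel":[-0.17,-0.2,0],"dr":[0,0,0]},{"travel":[-0.17,-0.2,0],"dr":[0,0,0]},{"travel":[-0.17,-0.2,0],"dr":[0,0,0]},{"travel":[-0.17,-0.2,0],"dr":[0,0,0]},{"travel":[-0.17,-0.2,0],"dr":[0,0,0]},{"travel":[-0.17,-0.2,0],"dr":[0,0,0]},{"travel":[-0.17,-0.2,0],"dr":[0,0,0]},{"travel":[-0.17,-0.2,0],"dr":[0,0,0]},{"travel":[-0.17,-0.2,0],"dr":[0,0,0]},{"travel":[0,0,0],"dr":[0,0,0]}]' 1
cat >>h.py <<'E'
def go(X,yaw=None):  # fractions to TCP target X; yaw of tool y (deg)
    o=ctrl.get_obs();R=Rt(o);d=R.inv().apply(np.array(X)-o["eef_pos"])
    print("t",round(o["time_s"],2),"pos",np.round(o["eef_pos"],4),"F",np.round(o["wrist_force"],1),"open",round(float(o["opening"]),3));print("travel frac",np.round(d/.15,3))
    ty=R.apply([0,1,0]);print("tool y deg",np.degrees(np.arctan2(ty[1],ty[0])),"tilt z",np.round(R.apply([0,0,1]),4))
    if yaw is not None:
        W=np.array([[np.sin(np.radians(yaw)),np.cos(np.radians(yaw)),0],[-np.cos(np.radians(yaw)),np.sin(np.radians(yaw)),0],[0,0,-1]]).T
        print("dr frac",np.round((R.inv()*Ro.from_matrix(W)).as_rotvec(degrees=True)/30,3))
E
python3 -c "
from h import *
go([.4995,-.3096,.25],10)"
```

```text
time_s: 1.68
eef_pos: [0.4164, -0.0946, 0.2895]
eef_rot: [-0.0, 0.19, 0.982, -0.004]
wrist_force: [-0.3, 0.4, 0.2]
opening: 0.997
t 1.68 pos [ 0.4164 -0.0946  0.2895] F [-0.3  0.4  0.2] open 0.997
travel frac [-1.048 -1.121  0.275]
tool y deg 68.10783016073617 tilt z [-0.0019 -0.0085 -1.    ]Traceback (most recent call last):
  File "<string>", line 3, in <module>
    go([.4995,-.3096,.25],10)
    ~~^^^^^^^^^^^^^^^^^^^^^^^
  File "h.py", line 19, in go
    print("dr frac",np.round((R.inv()*Ro.from_matrix(W)).as_rotvec(degrees=True)/30,3))
                                      ~~~~~~~~~~~~~~^^^
  File "scipy/spatial/transform/_rotation.pyx", line 1143, in scipy.spatial.transform._rotation.Rotation.from_matrix
ValueError: Non-positive determinant (left-handed or null coordinate frame) in rotation matrix 0: [[ 0.17364818 -0.98480775  0.        ]
 [ 0.98480775  0.17364818  0.        ]
 [ 0.          0.         -1.        ]].
```

```bash
sed -i 's/W=.*/a=np.radians(yaw);W=np.array([[-np.sin(a),np.cos(a),0],[np.cos(a),np.sin(a),0],[0,0,-1]]).T/' h.py
python3 -m handwheel '[{"travel":[-0.15,-0.16,0],"dr":[0,0,0]},{"travel":[-0.15,-0.16,0],"dr":[0,0,0]},{"travel":[-0.15,-0.16,0],"dr":[0,0,0]},{"travel":[-0.15,-0.16,0],"dr":[0,0,0]},{"travel":[-0.15,-0.16,0],"dr":[0,0,0]},{"travel":[-0.15,-0.16,0],"dr":[0,0,0]},{"travel":[-0.15,-0.16,0],"dr":[0,0,0]},{"travel":[0,0,0.04],"dr":[0,0,0.22]},{"travel":[0,0,0.04],"dr":[0,0,0.22]},{"travel":[0,0,0.04],"dr":[0,0,0.22]},{"travel":[0,0,0.04],"dr":[0,0,0.22]},{"travel":[0,0,0.04],"dr":[0,0,0.22]},{"travel":[0,0,0.04],"dr":[0,0,0.22]},{"travel":[0,0,0],"dr":[0,0,0.22]},{"travel":[0,0,0],"dr":[0,0,0.22]},{"travel":[0,0,0],"dr":[0,0,0.18]},{"travel":[0,0,0],"dr":[0,0,0]}]' 
python3 -c "
from h import *
go([.4995,-.3096,.25],10)
c=viewer.get_calibration('wrist')
cv2.imwrite('pics/w1.png',viewer.camera('wrist')[:,:,::-1])
import pickle;pickle.dump(c,open('w1.pkl','wb'))
print(proj(c,[.4995,-.3096,.117]), c['t'],c['camera_matrix'][0])
"
```

```text
time_s: 3.1
eef_pos: [0.4981, -0.3184, 0.2404]
eef_rot: [-0.009, 0.665, 0.747, -0.003]
wrist_force: [-0.2, 0.3, -0.1]
opening: 1.002
t 3.1 pos [ 0.4981 -0.3184  0.2404] F [-0.2  0.3 -0.1] open 1.002
travel frac [ 0.058  0.015 -0.064]
tool y deg 6.700415292594223 tilt z [-0.0165  0.0074 -0.9998]
dr frac [-0.029 -0.019 -0.11 ]
[327.63394015 179.36019057] [-0.45335875 -0.40030389  0.28971999] [299.25835687   0.         322.90160184]
```

View pics/w1.png

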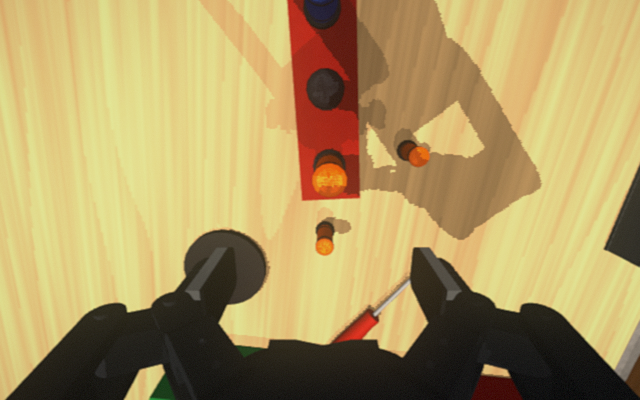

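The wrist view shows the orange grip top centre at (330,180), against a predicted (327.6,179.4), so the estimates agree. The two small decoys are at (417,153) and (325,245).

```bash
python3 -c "
from h import *
import pickle;c=pickle.load(open('w1.pkl','rb'))
T=viewer.get_calibration('top')
print(tri(T,(433.6,214.4),c,(330,180)),atz(c,(330,180),.117))
"
python3 -m handwheel '[{"travel":[0.05,0.01,0],"dr":[-0.03,-0.02,-0.11]},{"travel":[0,0,0],"dr":[0,0,0]}]'
python3 -c "
from h import *
go([.4995,-.311,.062],10)"
```

```text
[ 0.50173723 -0.31545096  0.09672806] [ 0.50173238 -0.30993562  0.117     ]
time_s: 3.32
eef_pos: [0.4985, -0.3102, 0.2397]
eef_rot: [-0.0, 0.638, 0.77, 0.0]
wrist_force: [-0.3, 0.4, -0.4]
opening: 1.001
t 3.32 pos [ 0.4985 -0.3102  0.2397] F [-0.3  0.4 -0.4] open 1.001
travel frac [-0.007  0.005  1.184]
tool y deg 10.75042383600562 tilt z [ 0.e+00  2.e-04 -1.e+00]
dr frac [ 0.    -0.     0.025]
```

```bash
python3 -m handwheel '[{"travel":[0,0.013,0.15],"dr":[0,0,0.025]},{"travel":[0,0,0.2],"dr":[0,0,0]},{"travel":[0,0,0.2],"dr":[0,0,0]},{"travel":[0,0,0.15],"dr":[0,0,0]},{"travel":[0,0,0.1],"dr":[0,0,0]},{"travel":[0,0,0.1],"dr":[0,0,0]},{"travel":[0,0,0.1],"dr":[0,0,0]},{"travel":[0,0,0],"dr":[0,0,0]}]'
python3 -c "
from h import *
go([.5005,-.310,.063],10)"
```

```text
time_s: 3.98
eef_pos: [0.5023, -0.312, 0.0865]
eef_rot: [0.002, 0.639, 0.769, -0.001]
wrist_force: [-0.1, 1.1, 0.3]
opening: 0.998
t 3.98 pos [ 0.5023 -0.312   0.0865] F [-0.1  1.1  0.3] open 0.998
travel frac [ 0.016 -0.01   0.156]
tool y deg 10.596710792125716 tilt z [ 0.0022 -0.0043 -1.    ]
dr frac [0.003 0.009 0.02 ]
```

```bash
python3 -m handwheel '[{"travel":[0.013,-0.01,0.08],"dr":[0.003,0.009,0]},{"travel":[0,0,0.07],"dr":[0,0,0]},{"travel":[0,0,0],"dr":[0,0,0]}]'
python3 -m handwheel '[{"travel":[0,0,0],"dr":[0,0,0]},{"travel":[0,0,0],"dr":[0,0,0]},{"travel":[0,0,0],"dr":[0,0,0]},{"travel":[0,0,0],"dr":[0,0,0]},{"travel":[0,0,0],"dr":[0,0,0]},{"travel":[0,0,0],"dr":[0,0,0]},{"travel":[0,0,0],"dr":[0,0,0]},{"travel":[0,0,0],"dr":[0,0,0]},{"travel":[0,0,0],"dr":[0,0,0]},{"travel":[0,0,0],"dr":[0,0,0]},{"travel":[0,0,0],"dr":[0,0,0]},{"travel":[0,0,0],"dr":[0,0,0]}]' -1
python3 -c "
from h import *
go([.5005,-.310,.2],10)"
```

```text
time_s: 4.23
eef_pos: [0.501, -0.3111, 0.0633]
eef_rot: [0.0, 0.638, 0.77, -0.0]
wrist_force: [-0.3, -0.6, 0.4]
opening: 1.002
time_s: 5.23
eef_pos: [0.5019, -0.3119, 0.0656]
eef_rot: [0.002, 0.638, 0.77, -0.0]
wrist_force: [-0.1, -0.3, -1.6]
opening: 0.334
t 5.23 pos [ 0.5019 -0.3119  0.0656] F [-0.1 -0.3 -1.6] open 0.334
travel frac [ 0.012 -0.005 -0.896]
tool y deg 10.730542076188943 tilt z [ 0.002  -0.0025 -1.    ]
dr frac [0.003 0.005 0.024]
```

The grip is on: opening 0.334 is about 28 mm, close to the 30 mm grip. I'll lift it straight up.

```bash
python3 -m handwheel '[{"travel":[0,0,-0.06],"dr":[0,0,0]},{"travel":[0,0,-0.06],"dr":[0,0,0]},{"travel":[0,0,-0.06],"dr":[0,0,0]},{"travel":[0,0,-0.06],"dr":[0,0,0]},{"travel":[0,0,-0.1],"dr":[0,0,0]},{"travel":[0,0,-0.15],"dr":[0,0,0]},{"travel":[0,0,-0.2],"dr":[0,0,0]},{"travel":[0,0,-0.2],"dr":[0,0,0]},{"travel":[0,0,-0.15],"dr":[0,0,0]},{"travel":[0,0,0],"dr":[0,0,0]}]'
python3 -c "
from h import *
go([.4809,.2315,.22],-15)
c=viewer.get_calibration('wrist')
a=viewer.camera('wrist')[:,:,::-1]
b=viewer.camera('side')[:,:,::-1]
cv2.imwrite('pics/lift.png',np.hstack([cv2.resize(a[100:400,120:520],(400,300)),b[120:360,250:570]][:1]+[cv2.resize(b[150:350,280:547],(400,300))]))
"
```

```text
time_s: 6.07
eef_pos: [0.5011, -0.311, 0.2356]
eef_rot: [0.002, 0.638, 0.77, -0.0]
wrist_force: [0.2, -1.4, 0.1]
opening: 0.338
t 6.07 pos [ 0.5011 -0.311   0.2356] F [ 0.2 -1.4  0.1] open 0.338
travel frac [3.579 0.541 0.091]
tool y deg 10.734637138115277 tilt z [ 0.0031 -0.0034 -1.    ]
dr frac [0.006 0.006 0.858]
```

View pics/lift.png

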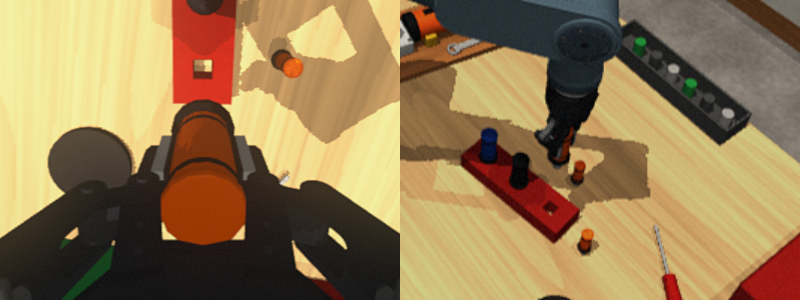

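The orange handle is out of the rack and held upright between the pads. Its hole at (550,208) in the right-hand crop is empty, and the other handles haven't moved. Now I'll carry it toward the grinder.

```bash
python3 -m handwheel '[{"travel":[0.1,0.03,0],"dr":[0,0,0]},{"travel":[0.225,0.065,0],"dr":[0,0,0]},{"travel":[0.225,0.065,0],"dr":[0,0,0]},{"travel":[0.225,0.065,0],"dr":[0,0,0]},{"travel":[0.225,0.065,0],"dr":[0,0,0]},{"travel":[0.225,0.065,0],"dr":[0,0,0]},{"travel":[0.225,0.065,0],"dr":[0,0,0]},{"travel":[0.225,0.065,0],"dr":[0,0,0]},{"travel":[0.225,0.065,0],"dr":[0,0,0]},{"travel":[0.225,0.065,0],"dr":[0,0,0]},{"travel":[0.225,0.065,0],"dr":[0,0,0]},{"travel":[0.225,0.065,0],"dr":[0,0,0]},{"travel":[0.225,0.065,0],"dr":[0,0,0]},{"travel":[0.225,0.065,0],"dr":[0,0,0]},{"travel":[0.225,0.065,0],"dr":[0,0,0]},{"travel":[0.225,0.065,0],"dr":[0,0,0]},{"travel":[0,0,0],"dr":[0,0,0]}]'
python3 -m handwheel '[{"travel":[0,0,0],"dr":[0,0,-0.2]},{"travel":[0,0,0],"dr":[0,0,-0.22]},{"travel":[0,0,0],"dr":[0,0,-0.22]},{"travel":[0,0,0],"dr":[0,0,-0.22]},{"travel":[0,0,0],"dr":[0,0,-0.22]},{"travel":[0,0,0],"dr":[0,0,-0.22]},{"travel":[0,0,0],"dr":[0,0,-0.22]},{"travel":[0,0,0],"dr":[0,0,-0.22]},{"travel":[0,0,0],"dr":[0,0,-0.22]},{"travel":[0,0,0],"dr":[0,0,-0.22]},{"travel":[0,0,0],"dr":[0,0,-0.1]},{"travel":[0,0,0],"dr":[0,0,0]}]'
python3 -c "
from h import *
go([.55,.218,.22],79)"
```

```text
time_s: 7.58
eef_pos: [0.527, 0.2672, 0.1984]
eef_rot: [-0.027, 0.64, 0.768, -0.013]
wrist_force: [-1.7, -0.0, -2.6]
opening: 0.338
time_s: 8.58
eef_pos: [0.5018, 0.2709, 0.1695]
eef_rot: [-0.054, 0.063, 0.997, -0.003]
wrist_force: [0.2, -0.1, -1.8]
opening: 0.337
t 8.58 pos [0.5018 0.2709 0.1695] F [ 0.2 -0.1 -1.8] open 0.337
travel frac [-0.325 -0.314 -0.37 ]
tool y deg 82.78062089591904 tilt z [-0.108   0.0016 -0.9942]
dr frac [-0.03  -0.205  0.125]
```

The tilt drifted and the tool sank, though it's still clear of everything. I'll raise and level it first, then go to the viewing spot.

```bash
python3 -m handwheel '[{"travel":[0,0,-0.2],"dr":[-0.03,-0.2,0.12]},{"travel":[0,0,-0.15],"dr":[0,0,0]},{"travel":[0,0,0],"dr":[0,0,0]}]'
python3 -c "
from h import *
go([.55,.218,.22],79)"
```

```text
time_s: 8.83
eef_pos: [0.4985, 0.2692, 0.2086]
eef_rot: [-0.012, 0.099, 0.995, -0.005]
wrist_force: [0.9, 0.2, -1.2]
opening: 0.339
t 8.83 pos [0.4985 0.2692 0.2086] F [ 0.9  0.2 -1.2] open 0.339
travel frac [-0.402 -0.268 -0.082]
tool y deg 78.63073214692261 tilt z [-0.0239 -0.0069 -0.9997]
dr frac [-0.022 -0.042 -0.013]
```

```bash
python3 -m handwheel '[{"travel":[-0.13,-0.09,-0.03],"dr":[-0.022,-0.042,-0.01]},{"travel":[-0.13,-0.09,-0.03],"dr":[0,0,0]},{"travel":[-0.13,-0.09,-0.03],"dr":[0,0,0]},{"travel":[0,0,0],"dr":[0,0,0]}]'
python3 -c "
from h import *
go([.4809,.2315,.22],79)
c=viewer.get_calibration('wrist')
cv2.imwrite('pics/w2.png',viewer.camera('wrist')[:,:,::-1])
import pickle;pickle.dump(c,open('w2.pkl','wb'))
print(proj(c,[.4809,.2315,.09]))
"
```

```text
time_s: 9.17
eef_pos: [0.5451, 0.218, 0.216]
eef_rot: [-0.003, 0.097, 0.995, -0.001]
wrist_force: [0.3, -0.1, -2.0]
opening: 0.335
t 9.17 pos [0.5451 0.218  0.216 ] F [ 0.3 -0.1 -2. ] open 0.335
travel frac [ 0.437  0.006 -0.024]
tool y deg 78.87662735052169 tilt z [-6.8e-03 -4.0e-04 -1.0e+00]
dr frac [-0.003 -0.013 -0.004]
[324.20541439 114.76355251]
```

View pics/w2.png

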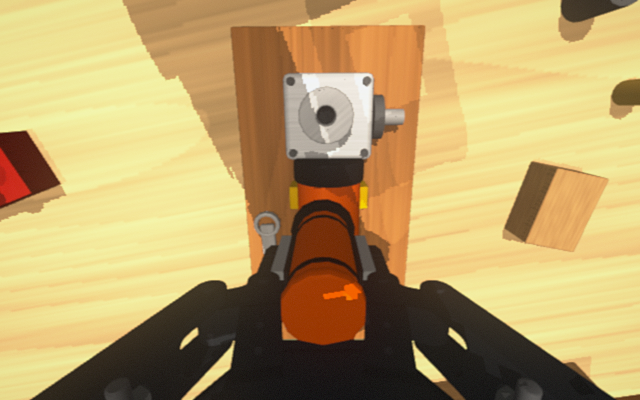

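The bore sits at about (326,115), against a predicted (324.2,114.8). I'll enlarge the boss and the held handle to refine both.

```bash
python3 - <<'E'
import cv2,numpy as np
a=cv2.imread("pics/w2.png")
def t(u,v,w,h,s):
    b=cv2.resize(a[v:v+h,u:u+w],None,fx=s,fy=s,interpolation=cv2.INTER_CUBIC)
    for k in range(0,w,10): cv2.putText(b,str(u+k),(k*s+s//2,8),0,.3,(255,0,0),1);cv2.line(b,(k*s+s//2,10),(k*s+s//2,14),(255,0,0),1)
    for k in range(0,h,10): cv2.putText(b,str(v+k),(0,k*s+s//2+4),0,.3,(255,0,0),1);cv2.line(b,(20,k*s+s//2),(25,k*s+s//2),(255,0,0),1)
    return b
cv2.imwrite("pics/w2c.png",np.hstack([t(290,80,66,80,6),t(273,190,100,120,4)]))
E
```

```text
(no output)
```

View pics/w2c.png

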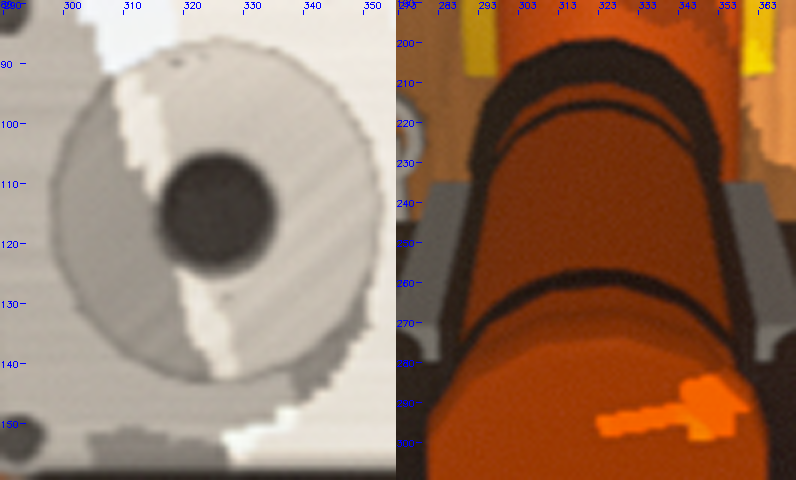

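Refined positions: the bore centre is (325.75,115.1) and matches the boss rim centre, so the real bore is what I see. The held handle's axis is at column ≈322.7, central between the jaws. Its collar's far rim is at row ≈199.5.

```bash
python3 - <<'E'
from h import *
import pickle;c=pickle.load(open('w2.pkl','rb'))
T,S=viewer.get_calibration('top'),viewer.get_calibration('side')
print("bore",atz(c,(325.75,115.1),.09),tri(T,(253.2,216.4),c,(325.75,115.1)),tri(S,(271.6,166.8),c,(325.75,115.1)))
o=ctrl.get_obs();R=Rt(o);p=np.array(o["eef_pos"])
C=-np.array(c["R"]).T@c["t"];print("cam in tool mm",R.inv().apply(C-p)*1000)
for dx in(-.004,-.002,0,.002,.004): print(dx,proj(c,p+R.apply([dx+.019,0,.0186])),proj(c,p+R.apply([dx+.019,0,.0256])))
E
```

```text
bore [0.48143719 0.23276888 0.09      ] [0.48176836 0.23279342 0.07949621] [0.48141006 0.23285255 0.08600125]
cam in tool mm [  73.42913611   -1.01481674 -144.31869457]
-0.004 [324.38674015 207.3733557 ] [324.32469313 203.43221824]
-0.002 [324.39554484 204.10104737] [324.33296335 200.26904303]
0 [324.40441038 200.80612479] [324.34128858 197.08482681]
0.002 [324.4133374  197.48835273] [324.34966938 193.87935893]
0.004 [324.42232655 194.14749267] [324.35810629 190.65242591]
```

```bash
python3 -m handwheel '[{"travel":[0.14,0,0],"dr":[-0.003,-0.013,0]},{"travel":[0.15,0,0],"dr":[0,0,0]},{"travel":[0.14,0.01,0.1],"dr":[0,0,0]},{"travel":[0,0,0.1],"dr":[0,0,0]},{"travel":[0,0,0],"dr":[0,0,0]}]'
python3 -c "
from h import *
go([.4802,.2342,.150],79)"
```

```text
time_s: 9.63
eef_pos: [0.473, 0.2341, 0.1776]
eef_rot: [-0.006, 0.101, 0.995, -0.0]
wrist_force: [-1.0, 0.8, -2.5]
opening: 0.334
t 9.63 pos [0.473  0.2341 0.1776] F [-1.   0.8 -2.5] open 0.334
travel frac [-0.049  0.011  0.184]
tool y deg 78.45104610993597 tilt z [-1.220e-02  9.000e-04 -9.999e-01]
dr frac [-0.003 -0.023 -0.018]
```

```bash
python3 -m handwheel '[{"travel":[-0.047,0.01,0.05],"dr":[-0.003,-0.023,-0.018]},{"travel":[0,0,0.07],"dr":[0,0,0]},{"travel":[0,0,0.06],"dr":[0,0,0]},{"travel":[0,0,0],"dr":[0,0,0]}]'
python3 -c "
from h import *
go([.4802,.2342,.150],79)"
```

```text
time_s: 9.97
eef_pos: [0.4768, 0.2355, 0.1468]
eef_rot: [-0.003, 0.096, 0.995, -0.0]
wrist_force: [-0.7, 0.4, -2.5]
opening: 0.335
t 9.97 pos [0.4768 0.2355 0.1468] F [-0.7  0.4 -2.5] open 0.335
travel frac [-0.024 -0.004 -0.021]
tool y deg 78.97509584219343 tilt z [-0.0055  0.     -1.    ]
dr frac [-0.002 -0.01  -0.001]
```

```bash
python3 -m handwheel '[{"travel":[-0.024,-0.004,-0.01],"dr":[-0.002,-0.01,0]},{"travel":[0,0,0],"dr":[0,0,0]}]'
python3 -c "
from h import *
go([.4802,.2342,.1436],79)"
python3 -m handwheel '[{"travel":[0,0,0.01],"dr":[0,0,0]},{"travel":[0,0,0.01],"dr":[0,0,0]},{"travel":[0,0,0.01],"dr":[0,0,0]}]'
python3 -c "
from h import *
go([.4802,.2342,.1436],79)"
```

```text
time_s: 10.13
eef_pos: [0.4799, 0.2341, 0.1476]
eef_rot: [-0.001, 0.096, 0.995, -0.0]
wrist_force: [-1.2, -0.4, -1.5]
opening: 0.335
t 10.13 pos [0.4799 0.2341 0.1476] F [-1.2 -0.4 -1.5] open 0.335
travel frac [-0.002  0.001  0.027]
tool y deg 78.9416518194779 tilt z [-2.1e-03 -3.0e-04 -1.0e+00]
dr frac [-0.001 -0.004 -0.002]
time_s: 10.38
eef_pos: [0.4814, 0.2341, 0.1444]
eef_rot: [0.0, 0.097, 0.995, 0.0]
wrist_force: [0.1, -0.7, -1.8]
opening: 0.338
t 10.38 pos [0.4814 0.2341 0.1444] F [ 0.1 -0.7 -1.8] open 0.338
travel frac [ 0.008 -0.001  0.006]
tool y deg 78.88186553800011 tilt z [ 5.e-04  4.e-04 -1.e+00]
dr frac [ 0.001  0.001 -0.004]
```

```bash
python3 -m handwheel '[{"travel":[0.008,0,0.01],"dr":[0,0,0]},{"travel":[0,0,0.01],"dr":[0,0,0]},{"travel":[0,0,0.01],"dr":[0,0,0]}]'
python3 -m handwheel '[{"travel":[0,0,0.015],"dr":[0,0,0]},{"travel":[0,0,0.015],"dr":[0,0,0]}]'
python3 -c "
from h import *
go([.4802,.2342,.1436],79)"
```

```text
time_s: 10.63
eef_pos: [0.4819, 0.2345, 0.1431]
eef_rot: [0.002, 0.097, 0.995, 0.001]
wrist_force: [-4.0, -1.2, 9.7]
opening: 0.337
time_s: 10.8
eef_pos: [0.4827, 0.2348, 0.1429]
eef_rot: [0.003, 0.097, 0.995, 0.001]
wrist_force: [-6.0, -2.5, 12.9]
opening: 0.337
t 10.8 pos [0.4827 0.2348 0.1429] F [-6.  -2.5 12.9] open 0.337
travel frac [ 0.016 -0.007 -0.005]
tool y deg 78.89658313179902 tilt z [ 0.0064  0.001  -1.    ]
dr frac [ 0.004  0.012 -0.003]
```

Contact comes at TCP z≈0.143, as predicted, with about 15 N. The side force pushes the tool toward −x, so I'll feel in that direction under light pressure.

```bash
python3 -m handwheel '[{"travel":[0.01,-0.003,0.01],"dr":[0.004,0.012,0]},{"travel":[0.01,-0.003,0.01],"dr":[0,0,0]}]'
python3 -m handwheel '[{"travel":[0.01,-0.003,0.01],"dr":[0.0,0.0,0]},{"travel":[0.01,-0.003,0.01],"dr":[0,0,0]}]'
python3 -c "
from h import *
go([.4802,.2342,.1436],79)"
```

```text
time_s: 10.97
eef_pos: [0.4816, 0.2349, 0.1433]
eef_rot: [0.003, 0.097, 0.995, 0.001]
wrist_force: [1.6, -0.3, 4.0]
opening: 0.339
time_s: 11.13
eef_pos: [0.4813, 0.2349, 0.1432]
eef_rot: [0.006, 0.097, 0.995, 0.002]
wrist_force: [0.8, -0.3, 6.7]
opening: 0.333
t 11.13 pos [0.4813 0.2349 0.1432] F [ 0.8 -0.3  6.7] open 0.333
travel frac [ 0.006 -0.006 -0.003]
tool y deg 78.90513418384901 tilt z [ 0.0127  0.0019 -0.9999]
dr frac [ 0.008  0.023 -0.003]
```

```bash
python3 -m handwheel '[{"travel":[0.012,-0.006,0],"dr":[0.008,0.025,0]},{"travel":[0.005,0,0],"dr":[0,0.005,0]}]'
python3 -m handwheel '[{"travel":[0.005,0,0.015],"dr":[0,0.006,0]},{"travel":[0.005,0,0.015],"dr":[0,0.006,0]}]'
python3 -c "
from h import *
go([.4802,.2342,.1436],79)"
```

```text
time_s: 11.3
eef_pos: [0.4788, 0.2346, 0.1436]
eef_rot: [-0.001, 0.097, 0.995, 0.001]
wrist_force: [-1.0, 0.9, -1.7]
opening: 0.338
time_s: 11.47
eef_pos: [0.4794, 0.235, 0.1429]
eef_rot: [-0.002, 0.096, 0.995, 0.001]
wrist_force: [-4.4, -4.7, 21.3]
opening: 0.332
t 11.47 pos [0.4794 0.235  0.1429] F [-4.4 -4.7 21.3] open 0.332
travel frac [-0.006 -0.004 -0.004]
tool y deg 78.9261483747674 tilt z [-0.0042  0.0026 -1.    ]
dr frac [ 0.003 -0.009 -0.002]
```

```bash
python3 -m handwheel '[{"travel":[-0.008,-0.014,-0.006],"dr":[0.003,-0.005,0]},{"travel":[0.004,0,0],"dr":[0,0.004,0]}]'
python3 -m handwheel '[{"travel":[0.004,-0.001,0.014],"dr":[0,0.006,0]},{"travel":[0.004,-0.001,0.014],"dr":[0,0.006,0]}]'
python3 -c "
from h import *
go([.4808,.2325,.1436],79)"
```

```text
time_s: 11.63
eef_pos: [0.4797, 0.2328, 0.1444]
eef_rot: [-0.002, 0.096, 0.995, 0.0]
wrist_force: [0.6, 0.4, -1.8]
opening: 0.337
time_s: 11.8
eef_pos: [0.4799, 0.2331, 0.1428]
eef_rot: [-0.004, 0.096, 0.995, 0.001]
wrist_force: [-3.9, -3.9, 25.0]
opening: 0.34
t 11.8 pos [0.4799 0.2331 0.1428] F [-3.9 -3.9 25. ] open 0.34
travel frac [-0.006 -0.003 -0.006]
tool y deg 78.93659462994968 tilt z [-0.0069  0.0029 -1.    ]
dr frac [ 0.003 -0.014 -0.002]
```

```bash
python3 -m handwheel '[{"travel":[-0.01,0,-0.004],"dr":[0.003,-0.012,0]},{"travel":[0,-0.008,0.005],"dr":[0,0.002,0]},{"travel":[0,-0.01,0.006],"dr":[0,0.002,0]},{"travel":[0,-0.01,0.006],"dr":[0,0.002,0]}]'
python3 -m handwheel '[{"travel":[0,-0.01,0.006],"dr":[0,0.002,0]},{"travel":[0,-0.01,0.006],"dr":[0,0.002,0]}]'
python3 -c "
from h import *
go([.4808,.2305,.1436],79)"
```

```text
time_s: 12.13
eef_pos: [0.4821, 0.2312, 0.1427]
eef_rot: [-0.001, 0.097, 0.995, 0.003]
wrist_force: [-1.5, 4.4, 9.6]
opening: 0.342
time_s: 12.3
eef_pos: [0.4823, 0.2309, 0.1427]
eef_rot: [-0.001, 0.097, 0.995, 0.006]
wrist_force: [-2.4, 3.3, 9.7]
opening: 0.34
t 12.3 pos [0.4823 0.2309 0.1427] F [-2.4  3.3  9.7] open 0.34
travel frac [ 0.009 -0.004 -0.006]
tool y deg 78.88627432405906 tilt z [-8.000e-04  1.300e-02 -9.999e-01]
dr frac [ 0.024 -0.006 -0.004]
```

```bash
python3 -m handwheel '[{"travel":[0.009,0.004,-0.008],"dr":[0.024,-0.006,0]},{"travel":[0,0,0],"dr":[0,0.002,0]}]'
python3 -c "
from h import *
go([.4810,.2318,.1436],79)"
python3 -m handwheel '[{"travel":[0.002,0,0.009],"dr":[0,0.003,0]},{"travel":[0.002,0,0.009],"dr":[0,0.003,0]}]'
python3 -c "
from h import *
go([.4810,.2318,.1436],79);print(ctrl.get_obs()['torque'])"
```

```text
time_s: 12.47
eef_pos: [0.4804, 0.232, 0.1432]
eef_rot: [-0.001, 0.097, 0.995, 0.0]
wrist_force: [0.3, 0.2, 5.0]
opening: 0.341
t 12.47 pos [0.4804 0.232  0.1432] F [0.3 0.2 5. ] open 0.341
travel frac [-0.004 -0.    -0.003]
tool y deg 78.86729152510388 tilt z [-2.6e-03  6.0e-04 -1.0e+00]
dr frac [ 0.    -0.005 -0.004]
time_s: 12.63
eef_pos: [0.4811, 0.2321, 0.1429]
eef_rot: [-0.002, 0.096, 0.995, 0.0]
wrist_force: [-3.4, -2.0, 16.8]
opening: 0.332
t 12.63 pos [0.4811 0.2321 0.1429] F [-3.4 -2.  16.8] open 0.332
travel frac [ 0.    -0.002 -0.005]
tool y deg 78.93072457675976 tilt z [-3.1e-03  5.0e-04 -1.0e+00]
dr frac [-0.    -0.006 -0.002]
[-0.41441437  0.94355838 -0.02257611]
```

The torque reading should show which side of the foot carries the load, and the bore will be on the opposite side. I'll take a baseline in the air, then press again.

```bash
cat >>h.py <<'E'
def ft():
    o=ctrl.get_obs();z=Rt(o).apply([0,0,1]);p=np.array(o["eef_pos"])
    s=np.r_[(p+.0536*z)[:2],p[2],o["wrist_force"],o["torque"]];print("tip xy, z, F, T",np.round(s,4).tolist());open("ft.txt","a").write(" ".join(map(str,s))+"\n")
E
python3 -m handwheel '[{"travel":[-0.006,0,-0.02],"dr":[0,-0.006,0]},{"travel":[-0.006,0,-0.01],"dr":[0,0,0]}]' >/dev/null; python3 -c "
from h import *
ft()"
python3 -m handwheel '[{"travel":[0,0,0],"dr":[0,0,0]}]' >/dev/null; python3 -c "
from h import *
ft();go([.483,.2322,.1436],79)"
```

```text
tip xy, z, F, T [0.4819, 0.2313, 0.1465, -0.7922, 0.2869, -2.2084, 0.0239, -0.0363, 0.0484]
tip xy, z, F, T [0.4816, 0.231, 0.146, -0.6646, 0.2941, -2.3117, -0.0017, 0.0142, 0.0233]
t 12.88 pos [0.4818 0.2311 0.146 ] F [-0.7  0.3 -2.3] open 0.331
travel frac [-0.007  0.009  0.016]
tool y deg 78.9591300301695 tilt z [-0.0032 -0.0015 -1.    ]
dr frac [-0.004 -0.005 -0.001]
```

```bash
f(){ python3 -c "
from h import *
ft()"; }
python3 -m handwheel '[{"travel":[-0.006,0.008,0.008],"dr":[-0.004,-0.005,0]},{"travel":[0.003,0,0.012],"dr":[0,0.002,0]},{"travel":[0.003,0,0.01],"dr":[0,0.002,0]}]' >/dev/null; f
python3 -m handwheel '[{"travel":[0.003,0,0.008],"dr":[0,0.002,0]}]' >/dev/null; f
python3 -m handwheel '[{"travel":[0.003,0,0.008],"dr":[0,0.002,0]}]' >/dev/null; f
python3 -m handwheel '[{"travel":[0.003,0,0.008],"dr":[0,0.002,0]}]' >/dev/null; f
python3 -m handwheel '[{"travel":[0.003,0,0.008],"dr":[0,0.002,0]}]' >/dev/null; f
python3 -c "
from h import *
go([.4815,.2300,.1436],79)"
```

```text
tip xy, z, F, T [0.4824, 0.2323, 0.1402, 3.3653, 0.6876, -0.5954, 0.1322, -0.6114, -0.002]
tip xy, z, F, T [0.4825, 0.2324, 0.1388, 2.9995, 0.4579, -0.6792, 0.0313, -0.5234, 0.0275]
tip xy, z, F, T [0.4824, 0.2325, 0.1375, 2.65, -0.0081, -1.6903, -0.0843, -0.5932, -0.0272]
tip xy, z, F, T [0.4825, 0.2326, 0.1363, 3.1241, 0.8998, -1.0385, -0.0418, -0.6981, 0.0003]
tip xy, z, F, T [0.4825, 0.2326, 0.1351, 2.9765, 0.2128, -0.6675, -0.0102, -0.7198, -0.0248]
t 13.47 pos [0.4826 0.2325 0.1351] F [ 3.   0.2 -0.7] open 0.334
travel frac [ 0.004 -0.018 -0.056]
tool y deg 78.93492521970919 tilt z [-0.0017  0.0018 -1.    ]
dr frac [ 0.003 -0.004 -0.002]
```

It dropped in: TCP z is 0.135 with no vertical resistance, so the tip is about 8 mm into the bore at (0.4825,0.2325). I'll keep pushing down to the ring.

```bash
f(){ python3 -c "
from h import *
ft()"; }
python3 -m handwheel '[{"travel":[-0.001,0,0.012],"dr":[0,0,0]},{"travel":[0,0,0.014],"dr":[0,0,0]},{"travel":[0,0,0.014],"dr":[0,0,0]}]' >/dev/null; f
python3 -m handwheel '[{"travel":[0,0,0.014],"dr":[0,0,0]},{"travel":[0,0,0.014],"dr":[0,0,0]}]' >/dev/null; f
python3 -m handwheel '[{"travel":[0,0,0.014],"dr":[0,0,0]},{"travel":[0,0,0.014],"dr":[0,0,0]}]' >/dev/null; f
python3 -c "
from h import *
go([.4825,.2325,.115],79)"
```

```text
tip xy, z, F, T [0.4828, 0.2325, 0.1288, 3.9007, -0.2209, -0.8049, -0.0223, -0.5647, -0.019]
tip xy, z, F, T [0.4833, 0.2325, 0.1255, -0.6642, 0.0946, 6.8867, -0.269, 0.1343, 0.0121]
tip xy, z, F, T [0.4833, 0.2325, 0.1225, 0.0077, -1.8718, 6.9312, -0.243, 0.1553, 0.0157]
t 14.05 pos [0.4833 0.2324 0.1225] F [ 0.  -1.9  6.9] open 0.339
travel frac [ 0.005 -0.001  0.05 ]
tool y deg 78.95664719849168 tilt z [-9.0e-04  1.2e-03 -1.0e+00]
dr frac [ 0.002 -0.002 -0.001]
```

The tip is in the ring with a drag of about 9 N. I'll carry on to the collar.

```bash
f(){ python3 -c "
from h import *
ft()"; }
for i in 1; do :; done
python3 -m handwheel '[{"travel":[0,0,0.014],"dr":[0,0,0]},{"travel":[0,0,0.014],"dr":[0,0,0]}]' >/dev/null; f
python3 -m handwheel '[{"travel":[0,0,0.012],"dr":[0,0,0]},{"travel":[0,0,0.012],"dr":[0,0,0]}]' >/dev/null; f
python3 -m handwheel '[{"travel":[0,0,0.012],"dr":[0,0,0]}]' >/dev/null; f
python3 -m handwheel '[{"travel":[0,0,0.012],"dr":[0,0,0]}]' >/dev/null; f
python3 -m handwheel '[{"travel":[0,0,0.012],"dr":[0,0,0]}]' >/dev/null; f
```

```text
tip xy, z, F, T [0.4833, 0.2325, 0.1197, -0.2331, -1.1336, 6.5071, -0.2486, 0.135, -0.0379]
tip xy, z, F, T [0.4832, 0.2325, 0.1174, -0.6213, -1.3377, 6.4776, -0.2585, 0.0576, 0.0452]
tip xy, z, F, T [0.4833, 0.2325, 0.1163, -0.3852, -0.5841, 7.0598, -0.2462, 0.1195, -0.0375]
tip xy, z, F, T [0.4834, 0.2326, 0.1154, -1.645, -1.2022, 17.142, -0.1881, 0.3749, -0.0482]
tip xy, z, F, T [0.4837, 0.2326, 0.1153, -4.2686, -1.9753, 21.5499, -0.6151, 1.1268, 0.0059]
```

The force rose to about 20 N and motion stopped at z=0.1153, which is 27.7 mm of travel from first contact against 28 mm expected. The collar is home, so I'll release and retreat straight up.

```bash
python3 -m handwheel '[{"travel":[0.003,0,0],"dr":[0,0,0]},{"travel":[0,0,0],"dr":[0,0,0]},{"travel":[0,0,0],"dr":[0,0,0]},{"travel":[0,0,0],"dr":[0,0,0]},{"travel":[0,0,0],"dr":[0,0,0]},{"travel":[0,0,0],"dr":[0,0,0]},{"travel":[0,0,0],"dr":[0,0,0]},{"travel":[0,0,0],"dr":[0,0,0]},{"travel":[0,0,0],"dr":[0,0,0]},{"travel":[0,0,0],"dr":[0,0,0]}]' 1
python3 -c "
from h import *
go([.4833,.2325,.25],79)"
```

```text
time_s: 15.47
eef_pos: [0.4793, 0.2326, 0.1132]
eef_rot: [-0.005, 0.095, 0.995, -0.001]
wrist_force: [-0.8, -0.3, -0.2]
opening: 1.001
t 15.47 pos [0.4793 0.2326 0.1132] F [-0.8 -0.3 -0.2] open 1.001
travel frac [-0.018  0.002 -0.912]
tool y deg 79.05279304079352 tilt z [-9.4e-03 -9.0e-04 -1.0e+00]
dr frac [-0.005 -0.017  0.002]
```

```bash
python3 -m handwheel '[{"travel":[-0.018,0,-0.05],"dr":[-0.005,-0.017,0]},{"travel":[0,0,-0.12],"dr":[0,0,0]},{"travel":[0,0,-0.2],"dr":[0,0,0]},{"travel":[0,0,-0.2],"dr":[0,0,0]},{"travel":[0,0,-0.2],"dr":[0,0,0]},{"travel":[-0.1,0,-0.2],"dr":[0,0,0]},{"travel":[-0.2,0,0],"dr":[0,0,0]},{"travel":[-0.2,0,0],"dr":[0,0,0]},{"travel":[0,0,0],"dr":[0,0,0]}]'
python3 -c "
from h import *
c=viewer.get_calibration('wrist')
w=viewer.camera('wrist')[:,:,::-1];s=viewer.camera('side')[:,:,::-1];t=viewer.camera('top')[:,:,::-1]
print(proj(viewer.get_calibration('side'),[.4825,.2325,.167]),proj(viewer.get_calibration('side'),[.4825,.2325,.09]))
cv2.imwrite('pics/end.png',np.vstack([np.hstack([cv2.resize(w,(400,250)),t[100:350,80:480]]),np.hstack([cv2.resize(s[110:210,200:360],(400,250)),s[150:400,200:600]])]))
"
```

```text
time_s: 16.22
eef_pos: [0.5575, 0.2174, 0.2706]
eef_rot: [0.003, 0.094, 0.996, 0.0]
wrist_force: [-1.2, -0.5, 0.4]
opening: 0.999
[269.66112984 148.91334933] [271.84924899 165.87507226]
```

View pics/end.png

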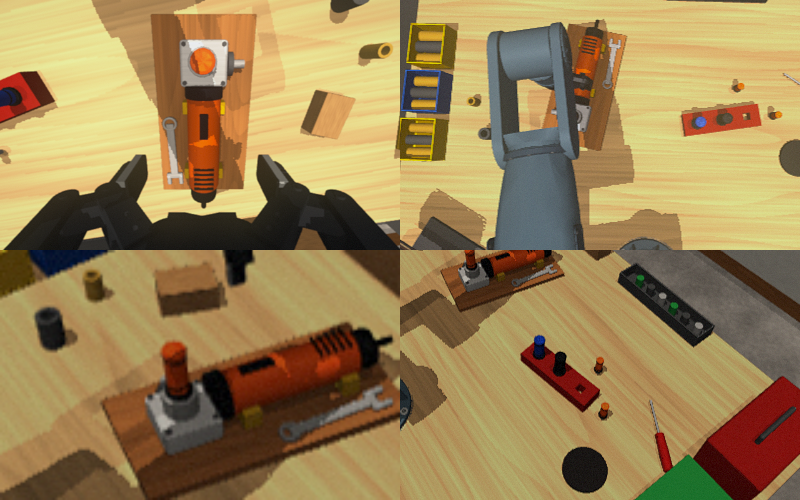

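The end picture shows the handle standing upright on the boss. Its grip top is at side pixel ≈(269.6,149.2), against (269.7,148.9) expected for a fully seated handle. The other handles, decoys, wrench and sockets look unmoved, and the gripper is clear.

```bash
python3 -c "
from bench import ctrl
print(ctrl.hand_in())"
```

```text
the job is handed in; nothing more can be done
None
```

The orange side handle is fitted to the grinder and released, and the job is handed in at about 16 s of the 72 s allowed. I drew it out of the rack, found the bore by pressing at several points on the boss, and pushed it past the grip ring (about 9 N of drag) until the collar stopped.

**Seating:** travel from first contact to the stop was 27.7 mm, against 28 mm for a full seat. In the side view the grip top is at (269.6, 149.2), against (269.7, 148.9) expected when fully home. The gripper is clear, and the other things on the bench look unmoved.

**What didn't go as planned:**
- **Vision was off:** my camera estimates of the bore were 1 to 3 mm out. The bore was at about (0.4825, 0.2325).
- **Firmer pushes than suggested:** a few search presses read up to about 27 N, and the final seating about 24 N. Both are over the 15 N guide but well under the 60 N limit.
- **Sag while carrying:** the tool sank and tilted once on the way over. I corrected it before it touched anything.

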